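# Unpack the travel stacks of a mobile food lab

## Task

The test van has arrived: take its two travel stacks apart and set each thing on its own place: the round grinder cup in the ringed seat on the grinder base, the square kit box in the low white tray, the small round sample pot on the middle of the balance pan, and the tube block in the square well on the block heater. The kit box and the tube block must sit square with their places and everything must rest flat in place, let go of and still. Keep all four upright on the way, and leave the rack of tubes and the white dish where they are.

Things in the scene. Friction and masses are not known exactly. Their poses are not given: they have to be found in the camera images.
- cup: Round steel grinder cup with flat grey lid, a plain cylinder 64 mm across and 40 mm high, about 0.22 kg. Bottom of one of the two stacks (which stands left and which right varies), on the bench; either the pot or the block stands on its lid. Origin: centre of its underside; z up.
- kit: Square kit box, stiff card, blue with a white band round its foot, 60 x 60 mm and 40 mm high, about 0.12 kg. Bottom of the other stack, on the bench. Origin: centre of its underside; x and y along its sides; z up.
- pot: Small round white plastic sample pot with screw lid, a cylinder 40 mm across and 44 mm high, about 0.06 kg. It stands on top of the cup or of the kit box. Origin: centre of its underside; z up.
- block: Square bare aluminium tube block with four dark tube holes in its top (too small for a finger), 40 x 40 mm and 36 mm high, about 0.15 kg. It stands on top of the cup or of the kit box, whichever the pot does not. Origin: centre of its underside; x and y along its sides; z up.
- grinder: Place of the cup: pale blue round grinder base, 128 mm across at the foot, narrowing to 100 mm at the top. Its seat is the flat top, 80 mm above the bench, inside a grey ring 84 mm across inside and 96 mm outside, standing 5 mm above the seat. Origin: on the bench, straight below the centre of the seat; z up. Fixed; beyond or beside the stacks, turned up to 0.3 rad.
- tray: Place of the kit box: low open white plastic tray, 90 x 90 mm outside, 80 x 80 mm inside, floor 4 mm and rim 12 mm above the bench. Origin: centre of its underside; x and y along its sides; z up. Fixed; beyond or beside the stacks, turned up to 0.3 rad.
- balance: Place of the pot: grey bench balance, 150 x 120 mm, 26 mm high, with a rigid flat round steel pan 100 mm across, its top 36 mm above the bench. Origin: on the bench, straight below the pan's centre; x points from the green display to the pan; the housing spans x -95 to +55 mm, y -60 to +60 mm. Fixed; beyond or beside the stacks, turned up to 0.3 rad.
- heater: Place of the block: white heater, 135 x 110 mm, 60 mm high, with a square well on top: dark floor 60 mm above the bench, 56 x 56 mm inside a steel rim 6 mm wide and 4 mm high. Origin: on the bench, straight below the well's centre; x along a side of the well, away from the dark front panel; housing spans x -78 to +58 mm, y -55 to +55 mm. Fixed; beyond or beside the stacks, turned up to 0.3 rad.
- rack: Bystander: orange tube rack, 64 x 128 mm, 58 mm high, with six blue-capped tubes reaching 100 mm, loose. Stands near the robot on its right. Leave it alone. Origin: centre of its underside.
- dish: Bystander: white round ceramic dish, 90 mm across and 28 mm high, loose. Stands near the robot on its left. Leave it alone. Origin: centre of its underside.
Not all that is in view belongs to the job. Leave any red look-alike of the pot alone.

How it is judged:
By the outcome, as a careful person would: the job done as asked, in the order asked, and still so for the second after the job is handed in, with the robot touching nothing.
It also fails if it takes over 115 s, if anything falls off the work surface, if the arm or the gripper's body presses on something with over 40 N, if the wrist force passes 120 N, or if a joint passes its speed limit or range.

## Robot

A 6-joint arm with a two-finger parallel gripper is mounted at the origin on the work surface. World frame = base frame: x ahead of the robot, y to its left, z up, the work surface at z = 0. Lengths are in m, angles in rad, forces in N, time in s.
With the tool pointing down it reaches from about 0.35 to 1 m from the base axis. Payload 7.1 kg.
Tool frame: the origin (TCP) lies on the centre line of the jaws, within the pads' length; the fingertips stand 14 mm ahead of it and the grasp point (between the pads) lies 5 mm behind it; z points along the fingers, y is the line along which they close (so a half turn about z gives the same grasp; the last joint's range is limited). The gripper opens to 85 mm and grips with 20 to 120 N. Pads are 22 mm wide; open, the fingers measure 114 mm over their backs; the gripper's body (76 mm by 85 mm) begins 54 mm behind the grasp point. The pads swing forward as they close: fully open they stand 13 mm farther back than shut.
Start: joints at [1.272, 0.423, 1.63, -0, 1.089, -0.019], TCP at [0.173, 0.601, 0.245] pointing down, gripper open.
Joint ranges: [-3, 3], [-0.9, 2.11], [0.09, 2.58], [-1.31, 4.45], [0.11, 2.69], [-2.54, 2.54]. Speed limits (rad/s): [2.39, 2.39, 3.01, 3.14, 3.14, 3.14].

## Interface

Orientations are given as a unit quaternion [x, y, z, w].
In Python, from station import r gives the robot as it stands.
- The arm moves only by the tool apply_moves, never from a script. Its argument "series" is a list of rows, each a list of 5 numbers: the shift along the tool's x, y, z as a fraction of full scale, then the turn about the tool's z as a fraction of full scale, then the closure, from 0 (fully open) to 1 (shut). A call has exactly 10 rows; each row is the pose to reach, as a shift and turn from the pose commanded when the call began, along the tool's axes at that moment; what a row does not reach only later rows make up. Full scale, the value 1, is 0.25 m for a shift and 2 rad for a turn. A row lasts 1/12 s, in which the tool goes at most 41.7 mm and 7.16 degrees, less where a joint would pass 70% of its speed; a pose out of reach is approached as far as the arm can. A call with a number of a shift or a turn outside -1 to 1 is refused whole. A call with a gripper value outside its range is refused whole. The fingers move at their own pace and stop on an object; "grip_force" is the grip in N (left out, the last holds). Time passes only in rows, so rows that repeat a pose let the fingers close, or fill a call up. It gives the time, the measured TCP pose, the force, the opening and the grip force at its end, in the units of the state.
- r.state(): the state, without advancing time (a new reading comes with each control period).
- r.camera(name): name is "scene" or "top" or "wrist"; returns (picture, depth): 420x560x3 uint8, red, green, blue; 420x560 float32, m along the optical axis (not along the pixel's ray), 0 where there is no reading.
- r.camera_model(name): a dict with "fx", "fy", "cx", "cy" (pixels), "R" (3x3) and "t" (3): a world point X has camera coordinates R X + t. Camera axes: x right, y down, z forward; pixel columns grow to the right and rows downward; lengths in m; the calibration is good to about 2 mm. A picture is of the moment at which its call begins: read the wrist's pose just before it. camera_model takes no time and is no camera call; for the wrist camera it gives the pose at the moment of the call.
- r.sign_off(): hands the job in; it is judged then, once.
Trained networks look in the newest picture that a camera, given by its name, has taken for a name from the list of things; names that differ only in an ending like _2 or _b are one class to them, and where a whole thing is asked for, a point or a joint stands for the part that bears it (a point fixed in the world has none). Each returns a list of dicts, best first, with "conf" (0 to 1); they miss things now and then, are a little off and sometimes report something else, mostly with a low value. They report only what shows in the picture. A call takes as long as a camera call. They do not tell look-alikes from the thing itself.
- r.silhouettes(camera, label): "mask" (420x560 bool, what is visible of it) and "bbox" ([left, top, right, bottom] in pixels, round what is visible of it).
The state is a dict: "clock": time; "joint_pos": joint angles; "qvel": joint speeds; "tau": joint torques, N m; "tcp_pos": TCP position; "ee_rot": TCP orientation; "wrist_force": force on the tool from outside, world axes, zero at the start; "moment": the same for the moment, N m; "finger_gap": finger opening in m; "grasp_force": force on a finger pad.
Only numpy, scipy, OpenCV 4.12 (cv2) and the standard library are available. Lean on these libraries where they do the work, as an engineer would, in place of code of your own. Each camera call takes 0.05 s, during which the arm holds its last target. There are 200 camera calls.

## Working session

There is one attempt and no reset: what is moved stays moved. The work goes in short steps, Python scripts to look and compute and a tool call to move; the robot and the scene stay as the last step left them, time stands still between calls to the robot, and variables do not carry over. Pictures are saved under pics/ and viewed, at most 14 in all, crops included, and the job is handed in when it is done.

Besides the shell and the picture viewer there is one more tool, called after "Call:" as a command line: name --pt "numbers of a row" for each row, then --argument value for the rest. apply_moves: Moves the arm, as the interface text tells. Its arguments: {"type":"object","properties":{"series":{"type":"array","items":{"type":"array","items":{"type":"number"}}},"grip_force":{"type":"number"}},"required":["series"]}

```bash
mkdir -p pics; ls; python3 - <<'E'
from station import r
import cv2
for n in("scene","top"):
    p,d=r.camera(n); cv2.imwrite(f"pics/{n}0.png",p[:,:,::-1]); m=r.camera_model(n); print(n,m)
s=r.state(); print(s)
E
```

```text
pics
scene {'fx': 424.78655565248505, 'fy': 424.78655565248505, 'cx': 278.11019735443125, 'cy': 199.7968421543079, 'R': array([[-0.56067437,  0.8278695 ,  0.01662388],
       [ 0.64740887,  0.45079735, -0.61452706],
       [-0.51624221, -0.33378713, -0.78872057]]), 't': array([ 0.25099172, -0.26720894,  1.30504301])}
top {'fx': 458.85765525214583, 'fy': 458.85765525214583, 'cx': 275.2141705214299, 'cy': 202.22821354467388, 'R': array([[ 0.01730742, -0.99955188, -0.024423  ],
       [-0.99837208, -0.01594895, -0.05476153],
       [ 0.05434747,  0.02533102, -0.99820073]]), 't': array([0.01114017, 0.49210458, 1.09166168])}
{'clock': 0.1, 'joint_pos': array([ 1.27196740e+00,  4.23786215e-01,  1.63061015e+00,  1.70736801e-05,
        1.08860740e+00, -1.90150538e-02]), 'qvel': array([ 5.53123449e-05, -1.14103697e-04, -2.95434900e-03, -3.05503409e-04,
       -1.09926497e-03, -1.21769621e-03]), 'tau': array([ 4.80138006e-04, -5.58428264e+01, -2.82443547e+01,  6.76100217e-05,
        3.15010824e-03,  2.92952802e-05]), 'tcp_pos': array([0.17245026, 0.60024181, 0.24461115]), 'ee_rot': array([ 1.39454852e-01,  9.90228179e-01, -6.95469899e-04, -1.19122626e-04]), 'wrist_force': array([-0.83734082, -0.01814842,  0.25812902]), 'moment': array([-0.01697881,  0.00497704,  0.02867322]), 'grasp_force': 0.0, 'finger_gap': 0.0857269000707612}
```

View pics/scene0.png

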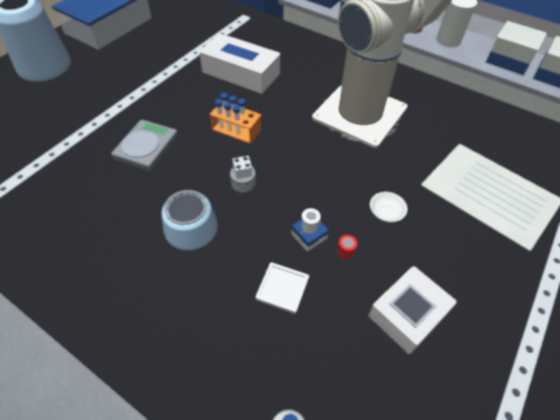

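View pics/top0.png

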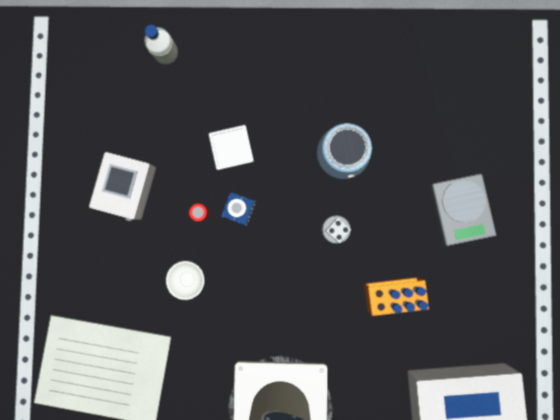

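The top view shows the heater (122,182), tray (231,147), grinder (347,148), balance (465,203), the kit with the pot on it (237,208), and the cup with the block on it (337,229). There are two pot candidates. The white-topped one at (237,208) stands on the kit and fits the description. The red one at (198,212) on the bench is the look-alike, which I'll leave alone.

```bash
cat > h.py <<'E'
from station import r
import numpy as np, cv2
def cloud(d,m):
    v,u=np.mgrid[:d.shape[0],:d.shape[1]]
    P=np.stack([(u-m['cx'])/m['fx']*d,(v-m['cy'])/m['fy']*d,d],-1)
    return (P-m['t'])@m['R']
def rect(p):
    (c,s,a)=cv2.minAreaRect((p*1000).astype(np.float32)); 
    a=(a+45)%90-45
    return np.round(c,1),np.round(s,1),round(a,1)
def circ(p):
    c,R=cv2.minEnclosingCircle((p*1000).astype(np.float32)); return np.round(c,1),round(R,1)
E
python3 - <<'E'
from h import *
p,d=r.camera("top"); m=r.camera_model("top"); W=cloud(d,m)
cv2.imwrite("pics/crop0.png",cv2.resize(p[150:260,140:400,::-1],None,fx=3,fy=3,interpolation=cv2.INTER_CUBIC))
Z=dict(cup=(40,),kit=(40,),pot=(84,),block=(76,),grinder=(85,80),tray=(12,4),balance=(36,26),heater=(64,60),rack=(58,),dish=(28,))
for n,zs in Z.items():
    L=r.silhouettes("top",n)
    for o in L[:2]:
        if o['conf']<.3: continue
        k=o['mask']&(d>0)
        Q=W[k]
        print(n,round(o['conf'],2),o['bbox'],k.sum(),'z95',np.round(np.percentile(Q[:,2],[5,50,95])*1000,1))
        for z in zs:
            q=Q[abs(Q[:,2]*1000-z)<(4 if len(zs)==1 else 2.5)]
            if len(q)>10: print('   z',z,len(q),'rect',rect(q[:,:2]),'circ',circ(q[:,:2]),'mean',np.round(q.mean(0)*1000,1))
E
```

```text
cup 0.77 [321.0, 217.2, 350.6, 241.1] 271 z95 [ 2.8 40.3 45.6]
   z 40 211 rect (array([ 431.7, -124.2]), array([57.5, 62.8]), 22.5) circ (array([ 429.3, -124.9]), 31.7) mean [ 434.2 -117.4   40.4]
kit 0.55 [222.8, 193.7, 255.2, 222.5] 397 z95 [30.6 40.3 43.7]
   z 40 350 rect (array([474.4, 106.3]), array([60. , 59.4]), -19.5) circ (array([474.2, 105.8]), 39.4) mean [473.8 104.5  40.3]
pot 0.81 [228.9, 197.7, 247.6, 216.8] 258 z95 [68.2 84.1 87.3]
   z 84 234 rect (array([473.6, 104.7]), array([36.3, 38.9]), 1.2) circ (array([474.4, 104.5]), 19.8) mean [474.2 104.1  84.2]
pot 0.77 [190.4, 206.6, 204.0, 221.0] 222 z95 [22.5 44.1 47.7]
block 0.61 [326.4, 217.9, 349.7, 241.8] 306 z95 [72.8 76.4 80. ]
   z 76 281 rect (array([ 427.3, -125.3]), array([39.8, 39.4]), -37.7) circ (array([ 427.9, -125.1]), 25.0) mean [ 427.4 -125.2   76.3]
grinder 0.56 [319.5, 123.8, 371.9, 178.5] 2285 z95 [29.1 80.3 86.4]
   z 85 538 rect (array([ 615.8, -143.6]), array([95.9, 96.9]), 1.7) circ (array([ 617. , -142.4]), 50.8) mean [ 615.9 -143.4   84.5]
   z 80 1012 rect (array([ 615.2, -143. ]), array([104
[... 454 characters left out ...]
 154.5, 224.7] 3043 z95 [26.5 60.4 64.8]
   z 64 948 rect (array([522.7, 382.6]), array([106.5, 131.8]), -13.0) circ (array([521. , 380.6]), 79.8) mean [524.  381.4  63.1]
   z 60 1873 rect (array([522.5, 382.7]), array([110.5, 134.1]), -14.1) circ (array([522.6, 381.9]), 82.7) mean [520.9 383.1  60.2]
rack 0.61 [367.3, 276.6, 428.5, 318.0] 1872 z95 [  4.9  59.6 102.2]
   z 58 979 rect (array([ 276.7, -264.7]), array([ 64.5, 128.3]), 8.0) circ (array([ 276.5, -263.2]), 68.4) mean [ 278.  -251.6   58.6]
dish 0.93 [164.7, 263.0, 206.6, 302.6] 1131 z95 [ 3.9 15.6 29.6]
   z 28 258 rect (array([303.3, 229.7]), array([86.7, 87.3]), 26.3) circ (array([302.6, 229.3]), 44.7) mean [301.  232.4  27.6]
```

View pics/crop0.png

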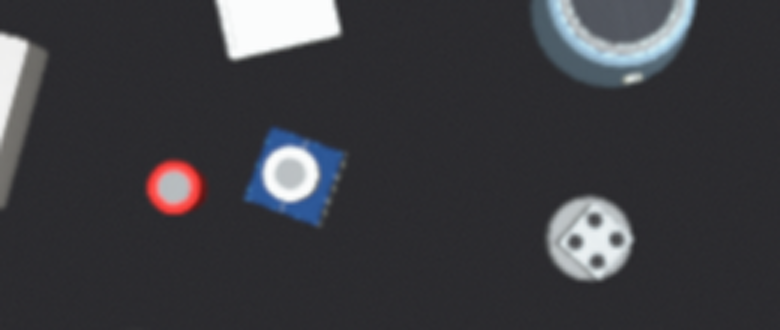

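The enlarged crop confirms it: the pot with the white ring, at about (237,208) in the full image, stands on the blue kit box. The red one to its left, at (198,212), is the decoy. The block stands on the cup.

```bash
cat >> h.py <<'E'
def go(x,y,z,ang=None):
    """fractions from now to target (mm), ang=world angle deg of tool y (mod 180)"""
    from scipy.spatial.transform import Rotation as Ro
    s=r.state(); M=Ro.from_quat(s['ee_rot']).as_matrix()
    f=M.T@(np.array([x,y,z])/1000-s['tcp_pos'])/.25
    a=np.degrees(np.arctan2(M[1,1],M[0,1])); t=0
    if ang is not None: t=-np.radians((ang-a+90)%180-90)/2
    print('f',np.round(f,3),'turn',round(t,4),'now',np.round(s['tcp_pos']*1000,1),'ang',round(a,2),'tilt',round(M[2,2],5),'j6',round(s['joint_pos'][5],2),'gap',round(s['finger_gap'],4),'t',round(s['clock'],2),'F',np.round(s['wrist_force'],1))
E
python3 - <<'E'
from h import *
p,d=r.camera("top"); m=r.camera_model("top"); W=cloud(d,m)
R=np.zeros(d.shape,bool);R[115:180,195:265]=1
q=W[R&(W[...,2]>.002)&(p.min(2)>120)];print('tray all',len(q),rect(q[:,:2]),np.percentile(q[:,2],[5,50,95]))
R[:]=0;R[145:225,85:160]=1
k=R&(p.max(2)<110)&(abs(W[...,2]-.06)<.002)
n,l,st,_=cv2.connectedComponentsWithStats(k.astype(np.uint8))
for i in range(1,n):
    if st[i,4]>100:
        q=W[l==i];print('well',st[i],rect(q[:,:2]),q.mean(0))
k=R&(W[...,2]>.0625);q=W[k];print('rim',rect(q[:,:2]),len(q))
p,d=r.camera("scene"); m=r.camera_model("scene"); W=cloud(d,m)
for c,z in(((474,104),84),((427,-125),76),((427,-125),40),((474,104),40)):
    k=(np.hypot(W[...,0]*1000-c[0],W[...,1]*1000-c[1])<50)&(abs(W[...,2]*1000-z)<4)
    print('scene',z,rect(W[k][:,:2]),circ(W[k][:,:2]))
k=(abs(W[...,0]-.605)<.09)&(abs(W[...,1]-.11)<.09)&(W[...,2]>.003)&(p.min(2)>120)
print('scene tray',rect(W[k][:,:2]))
go(474,104.5,150,10)
E
```

```text
tray all 1286 (array([542.4,  95.6]), array([284.9, 106.1]), 22.9) [0.00255778 0.00566857 0.0141716 ]
well [106 169  27  25 311] (array([533.5, 383.7]), array([50.9, 50.5]), -14.4) [0.53368689 0.3840072  0.06025904]
rim (array([476.4, 214.8]), array([454.6, 130.3]), -15.6) 639
scene 84 (array([474. , 105.7]), array([38.8, 36.5]), 29.3) (array([473.7, 105.1]), 20.5)
scene 76 (array([ 427.8, -124. ]), array([41.9, 39.8]), -39.9) (array([ 428.4, -124.2]), 26.7)
scene 40 (array([ 433.7, -119.8]), array([51.9, 62.4]), 34.3) (array([ 428.9, -124. ]), 32.4)
scene 40 (array([474. , 108.7]), array([61.6, 60.7]), -19.2) (array([473.6, 108.1]), 41.1)
scene tray (array([623.9, 128.6]), array([92.6, 95.2]), 13.9)
f [-1.707 -1.575  0.381] turn 0.5583 now [172.6 600.7 245.4] ang 73.97 tilt -1.0 j6 -0.02 gap 0.0854 t 0.75 F [-0.3 -0.4 -0.3]
```

Call:
apply_moves --pt "-0.1 -0.1 0 0 0" --pt "-0.2 -0.2 0 0 0" --pt "-0.33 -0.32 0 0 0" --pt "-0.46 -0.45 0 0 0" --pt "-0.6 -0.57 0 0 0" --pt "-0.73 -0.7 0 0 0" --pt "-0.85 -0.8 0 0 0" --pt "-0.95 -0.9 0 0 0" --pt "-1 -1 0 0 0" --pt "-1 -1 0 0 0" --grip_force 40

```text
clock: 1.58
tcp_pos: [0.3445, 0.2866, 0.2452]
ee_rot: [0.141, 0.99, -0.001, -0.0]
wrist_force: [-1.4, 0.5, -0.3]
finger_gap: 0.0851
grasp_force: 0.0
```

Call:
apply_moves --pt "-0.1 -0.08 0 0.05 0" --pt "-0.25 -0.2 0 0.1 0" --pt "-0.4 -0.35 0 0.16 0" --pt "-0.53 -0.45 0 0.22 0" --pt "-0.63 -0.53 0 0.28 0" --pt "-0.69 -0.57 0 0.34 0" --pt "-0.7 -0.575 0 0.4 0" --pt "-0.7 -0.575 0 0.46 0" --pt "-0.7 -0.575 0 0.52 0" --pt "-0.7 -0.575 0 0.558 0"

```text
clock: 2.42
tcp_pos: [0.4726, 0.1049, 0.2454]
ee_rot: [0.645, 0.764, 0.0, -0.0]
wrist_force: [0.1, -0.5, 0.4]
finger_gap: 0.0853
grasp_force: 0.0
```

```bash
python3 - <<'E'
from h import *
s=r.state(); m=r.camera_model("wrist"); p,d=r.camera("wrist"); W=cloud(d,m); ok=d>0
cv2.imwrite("pics/w1.png",p[:,:,::-1]); print(s['qvel'].round(3), m['t'])
for c,z in(((474,104),84),((474,104),40)):
    k=ok&(np.hypot(W[...,0]*1000-c[0],W[...,1]*1000-c[1])<50)&(abs(W[...,2]*1000-z)<4)
    if k.sum()>20: print('w',z,k.sum(),rect(W[k][:,:2]),circ(W[k][:,:2]))
p,d=r.camera("top"); m=r.camera_model("top"); W=cloud(d,m)
k=(d>0)&(abs(W[...,0]-.615)<.08)&(abs(W[...,1]-.115)<.08)&(p.min(2)>120)&(W[...,2]>.001)&(W[...,2]<.02)
print('tray',k.sum(),rect(W[k][:,:2]))
go(474,104.8,62,10)
E
```

```text
[ 0.008 -0.001  0.003  0.002 -0.001  0.844] [-0.4842026  -0.01445018  0.38472699]
w 84 1584 (array([474. , 105.2]), array([38.3, 38.7]), 10.9) (array([474., 105.]), 19.9)
w 40 1920 (array([474.5, 106.8]), array([60.1, 60.1]), -19.3) (array([474.7, 107.1]), 41.8)
tray 1000 (array([626.8, 131.5]), array([95.3, 94.5]), 13.5)
f [-0.002  0.006  0.734] turn -0.0001 now [472.5 105.1 245.4] ang 9.99 tilt -1.0 j6 0.02 gap 0.0852 t 2.52 F [-0.6  0.5  0.6]
```

View pics/w1.png

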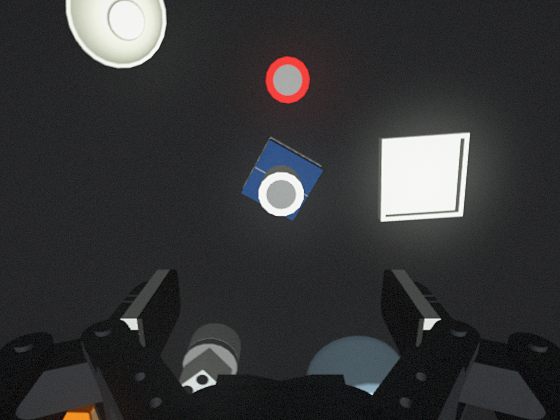

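The wrist view shows the pot at (281,193) on the kit box and the red decoy at (288,80). The tray is at (424,176). The pot measures (474,105) at z 84, as it should, so I descend and grip.

Call:
apply_moves --pt "0 0.006 0.1 0 0" --pt "0 0.006 0.22 0 0" --pt "0 0.006 0.35 0 0" --pt "0 0.006 0.48 0 0" --pt "0 0.006 0.6 0 0" --pt "0 0.006 0.68 0 0" --pt "0 0.006 0.72 0 0" --pt "0 0.006 0.735 0 0" --pt "0 0.006 0.735 0 0.3" --pt "0 0.006 0.735 0 1" --grip_force 30

```text
clock: 3.35
tcp_pos: [0.4746, 0.1054, 0.0625]
ee_rot: [0.642, 0.766, 0.001, 0.0]
wrist_force: [0.3, -0.0, -0.3]
finger_gap: 0.0636
grasp_force: 0.0
```

Call:
apply_moves --pt "0 0 0 0 1" --pt "0 0 0 0 1" --pt "0 0 0 0 1" --pt "0 0 0 0 1" --pt "0 0 0 0 1" --pt "0 0 -0.02 0 1" --pt "0 0 -0.06 0 1" --pt "0 0 -0.15 0 1" --pt "0 0 -0.28 0 1" --pt "0 0 -0.4 0 1"

```text
clock: 4.18
tcp_pos: [0.4733, 0.105, 0.1635]
ee_rot: [0.643, 0.766, -0.0, -0.0]
wrist_force: [0.4, -0.1, -1.4]
finger_gap: 0.0392
grasp_force: 30.4
```

```bash
python3 - <<'E'
from h import *
s=r.state(); print(s['grasp_force'])
m=r.camera_model("wrist"); p,d=r.camera("wrist"); W=cloud(d,m); ok=d>0
k=ok&(abs(W[...,0]-.626)<.08)&(abs(W[...,1]-.12)<.08)&(p.min(2)>120)&(W[...,2]<.02)
for a,b in((-.005,.02),(.009,.016)):
    kk=k&(W[...,2]>a)&(W[...,2]<b); q=W[kk]; print('tray',kk.sum(),rect(q[:,:2]), W[kk][:,:2].min(0),W[kk][:,:2].max(0))
k=ok&(np.hypot(W[...,0]*1000-474,W[...,1]*1000-105)<60)&(abs(W[...,2]*1000-40)<4)
print('kit',k.sum(),rect(W[k][:,:2]))
go(500.5,-421.3,180,10)
E
```

```text
30.362425446510315
tray 11010 (array([630.1, 128. ]), array([101.6,  97.3]), 13.9) [0.56953158 0.07062097] [0.69000327 0.18446543]
tray 2451 (array([624.3, 130. ]), array([91.4, 90.7]), 13.9) [0.56953158 0.07587498] [0.67911787 0.18446543]
kit 5375 (array([474.4, 107. ]), array([59.9, 60.2]), -19.2)
f [-2.092 -0.273 -0.047] turn 0.0003 now [476.6 105.7 168.8] ang 10.04 tilt -0.99997 j6 0.02 gap 0.0393 t 4.23 F [2.3 0.9 3.1]
```

Call:
apply_moves --pt "-0.04 0 -0.02 0 1" --pt "-0.12 -0.02 -0.04 0 1" --pt "-0.23 -0.03 -0.05 0 1" --pt "-0.35 -0.05 -0.05 0 1" --pt "-0.47 -0.06 -0.05 0 1" --pt "-0.59 -0.08 -0.05 0 1" --pt "-0.7 -0.09 -0.05 0 1" --pt "-0.82 -0.11 -0.05 0 1" --pt "-0.92 -0.12 -0.05 0 1" --pt "-1 -0.13 -0.05 0 1"

```text
clock: 5.07
tcp_pos: [0.4846, -0.1491, 0.174]
ee_rot: [0.643, 0.766, -0.0, -0.0]
wrist_force: [-0.7, 0.6, 0.1]
finger_gap: 0.0389
grasp_force: 30.4
```

Call:
apply_moves --pt "-0.1 -0.01 0 0 1" --pt "-0.22 -0.03 0 0 1" --pt "-0.34 -0.05 0 0 1" --pt "-0.46 -0.06 0 0 1" --pt "-0.58 -0.08 0 0 1" --pt "-0.7 -0.09 0 0 1" --pt "-0.82 -0.11 0 0 1" --pt "-0.92 -0.12 0 0 1" --pt "-0.98 -0.13 0 0 1" --pt "-1 -0.13 0 0 1"

```text
clock: 5.9
tcp_pos: [0.496, -0.4008, 0.1738]
ee_rot: [0.643, 0.766, -0.0, -0.0]
wrist_force: [1.1, 0.5, -0.2]
finger_gap: 0.0388
grasp_force: 30.4
```

```bash
python3 - <<'E'
from h import *
m=r.camera_model("wrist"); p,d=r.camera("wrist"); W=cloud(d,m); ok=d>0
k=ok&(np.hypot(W[...,0]*1000-500,W[...,1]*1000+421)<70)&(abs(W[...,2]*1000-36)<3)
print('pan',k.sum(),rect(W[k][:,:2]),circ(W[k][:,:2]))
go(500.5,-421.3,59.5,10)
E
```

```text
pan 7743 (array([ 500. , -414.4]), array([99.3, 84.7]), 9.4) (array([ 501.2, -421.7]), 49.9)
f [-0.086  0.002  0.457] turn -0.0007 now [ 496.2 -400.2  173.7] ang 9.92 tilt -1.0 j6 -0.87 gap 0.0391 t 5.95 F [ 1.4 -0.4  0.1]
```

Call:
apply_moves --pt "-0.04 0 0.03 0 1" --pt "-0.08 0.002 0.1 0 1" --pt "-0.086 0.002 0.2 0 1" --pt "-0.087 0.002 0.3 0 1" --pt "-0.087 0.002 0.38 0 1" --pt "-0.087 0.002 0.42 0 1" --pt "-0.087 0.002 0.44 0 1" --pt "-0.087 0.002 0.45 0 1" --pt "-0.087 0.002 0.457 0 1" --pt "-0.087 0.002 0.458 0 1"

```text
clock: 6.78
tcp_pos: [0.5017, -0.4201, 0.0604]
ee_rot: [0.642, 0.766, -0.0, 0.001]
wrist_force: [0.4, 0.2, -0.1]
finger_gap: 0.0391
grasp_force: 30.4
```

```bash
python3 - <<'E'
from h import *
go(501,-421.5,58.3,10)
E
```

```text
f [-0.005 -0.004  0.009] turn 0.0004 now [ 501.7 -420.1   60.4] ang 10.05 tilt -1.0 j6 -0.89 gap 0.0391 t 6.78 F [ 0.4  0.2 -0.1]
```

Call:
apply_moves --pt "-0.003 -0.002 0.002 0 1" --pt "-0.003 -0.002 0.004 0 1" --pt "-0.003 -0.002 0.005 0 1" --pt "-0.003 -0.002 0.006 0 1" --pt "-0.003 -0.002 0.006 0 0.5" --pt "-0.003 -0.002 0.006 0 0.3" --pt "-0.003 -0.002 0.006 0 0" --pt "-0.003 -0.002 0.006 0 0" --pt "-0.003 -0.002 0.006 0 0" --pt "-0.003 -0.002 0.006 0 0"

```text
clock: 7.62
tcp_pos: [0.5007, -0.4206, 0.0579]
ee_rot: [0.643, 0.766, -0.0, -0.0]
wrist_force: [-1.1, -0.7, -0.0]
finger_gap: 0.0852
grasp_force: 0.0
```

Call:
apply_moves --pt "0 0 -0.03 0 0" --pt "0 0 -0.1 0 0" --pt "0 0 -0.22 0 0" --pt "0 0 -0.35 0 0" --pt "0 0 -0.45 0 0" --pt "0 0 -0.5 0 0" --pt "0 0 -0.5 0 0" --pt "0 0 -0.5 0 0" --pt "0 0 -0.5 0 0" --pt "0 0 -0.5 0 0"

```text
clock: 8.45
tcp_pos: [0.4998, -0.4199, 0.1809]
ee_rot: [0.643, 0.766, 0.0, -0.002]
wrist_force: [0.4, -0.1, -0.1]
finger_gap: 0.0852
grasp_force: 0.0
```

```bash
python3 - <<'E'
from h import *
m=r.camera_model("wrist"); p,d=r.camera("wrist"); W=cloud(d,m); ok=d>0
k=ok&(np.hypot(W[...,0]*1000-500,W[...,1]*1000+421)<70)
for z in(36,80):
    q=W[k&(abs(W[...,2]*1000-z)<3)];print(z,len(q),circ(q[:,:2]),rect(q[:,:2]))
go(427.6,-124.8,170,52.3)
go(427.6,-124.8,170,-37.7)
E
```

```text
36 8268 (array([ 501.1, -421.8]), 49.9) (array([ 501.3, -421.7]), array([99.1, 99. ]), 21.2)
80 2376 (array([ 502.1, -421.3]), 20.2) (array([ 502.2, -420.9]), array([38.8, 38.9]), 9.0)
f [ 1.213 -0.079  0.047] turn -0.3689 now [ 499.9 -420.   181. ] ang 10.03 tilt -0.99999 j6 -0.89 gap 0.0855 t 8.5 F [ 0.5  0.4 -0.2]
f [ 1.213 -0.079  0.047] turn 0.4165 now [ 499.9 -420.   181. ] ang 10.03 tilt -0.99999 j6 -0.89 gap 0.0855 t 8.5 F [ 0.5  0.4 -0.2]
```

Call:
apply_moves --pt "0.06 0 0 0 0" --pt "0.17 -0.01 0 0 0" --pt "0.3 -0.02 0 0 0" --pt "0.43 -0.03 0 0 0" --pt "0.56 -0.04 0 0 0" --pt "0.69 -0.05 0 0 0" --pt "0.82 -0.06 0 0 0" --pt "0.92 -0.07 0 0 0" --pt "0.98 -0.075 0 0 0" --pt "1 -0.079 0 0 0"

```text
clock: 9.33
tcp_pos: [0.4367, -0.176, 0.1824]
ee_rot: [0.642, 0.767, -0.0, -0.001]
wrist_force: [-0.6, -0.6, -0.1]
finger_gap: 0.0855
grasp_force: 0.0
```

Call:
apply_moves --pt "0.1 0 0 -0.05 0" --pt "0.18 0 0 -0.1 0" --pt "0.213 0 0 -0.16 0" --pt "0.213 0 0 -0.22 0" --pt "0.213 0 0 -0.28 0" --pt "0.213 0 0 -0.33 0" --pt "0.213 0 0 -0.36 0" --pt "0.213 0 0 -0.369 0" --pt "0.213 0 0 -0.369 0" --pt "0.213 0 0 -0.369 0"

```text
clock: 10.17
tcp_pos: [0.4288, -0.126, 0.1829]
ee_rot: [0.324, 0.946, -0.0, -0.0]
wrist_force: [0.9, -0.8, -0.7]
finger_gap: 0.0854
grasp_force: 0.0
```

```bash
python3 - <<'E'
from h import *
m=r.camera_model("wrist"); p,d=r.camera("wrist"); W=cloud(d,m); ok=d>0
for c,z in(((427,-125),76),((427,-125),40)):
    k=ok&(np.hypot(W[...,0]*1000-c[0],W[...,1]*1000-c[1])<50)&(abs(W[...,2]*1000-z)<4)
    if k.sum()>20: print('w',z,k.sum(),rect(W[k][:,:2]),circ(W[k][:,:2]))
go(427.6,-124.8,61.5,52.3)
E
```

```text
w 76 2999 (array([ 427.8, -125.6]), array([40. , 40.2]), -40.8) (array([ 427.8, -125.5]), 27.4)
w 40 1471 (array([ 425.5, -120.9]), array([63.2, 52.3]), -43.7) (array([ 429.4, -124.7]), 31.9)
f [0.006 0.001 0.486] turn -0.0009 now [ 428.7 -125.9  182.9] ang 52.2 tilt -1.0 j6 -1.22 gap 0.0854 t 10.22 F [ 0.9 -0.2  0.3]
```

Call:
apply_moves --pt "0.002 -0.002 0.05 0.025 0" --pt "0.002 -0.002 0.15 0.025 0" --pt "0.002 -0.002 0.27 0.025 0" --pt "0.002 -0.002 0.38 0.025 0" --pt "0.002 -0.002 0.45 0.025 0" --pt "0.002 -0.002 0.48 0.025 0" --pt "0.002 -0.002 0.486 0.025 0" --pt "0.002 -0.002 0.486 0.025 0.3" --pt "0.002 -0.002 0.486 0.025 0.5" --pt "0.002 -0.002 0.486 0.025 1" --grip_force 40

```text
clock: 11.05
tcp_pos: [0.4287, -0.1259, 0.0627]
ee_rot: [0.347, 0.938, 0.0, 0.001]
wrist_force: [0.4, -0.3, 0.3]
finger_gap: 0.0516
grasp_force: 0.0
```

Call:
apply_moves --pt "0 0 0 0 1" --pt "0 0 0 0 1" --pt "0 0 0 0 1" --pt "0 0 0 0 1" --pt "0 0 -0.01 0 1" --pt "0 0 -0.03 0 1" --pt "0 0 -0.1 0 1" --pt "0 0 -0.22 0 1" --pt "0 0 -0.35 0 1" --pt "0 0 -0.48 0 1"

```text
clock: 11.88
tcp_pos: [0.427, -0.1254, 0.183]
ee_rot: [0.347, 0.938, -0.0, -0.001]
wrist_force: [0.3, -0.2, -2.6]
finger_gap: 0.0394
grasp_force: 40.7
```

```bash
python3 - <<'E'
from h import *
m=r.camera_model("wrist"); p,d=r.camera("wrist"); W=cloud(d,m); ok=d>0
for c,z in(((427,-125),40),):
    k=ok&(np.hypot(W[...,0]*1000-c[0],W[...,1]*1000-c[1])<50)&(abs(W[...,2]*1000-z)<4)
    print('cup',z,k.sum(),circ(W[k][:,:2]), W[k].mean(0))
p,d=r.camera("top"); cv2.imwrite("pics/t2.png",p[:,:,::-1])
go(533.5,383.5,190,75.8)
E
```

```text
cup 40 3998 (array([ 429.3, -124.7]), 31.8) [ 0.42594409 -0.12170268  0.0388623 ]
f [ 1.014  1.817 -0.017] turn -0.23 now [ 430.6 -126.5  186.4] ang 49.44 tilt -0.99996 j6 -1.18 gap 0.0394 t 11.98 F [ 0.9 -0.5 -1.7]
```

Call:
apply_moves --pt "0.02 0.04 0 0 1" --pt "0.06 0.11 0 0 1" --pt "0.12 0.21 0 0 1" --pt "0.18 0.32 0 0 1" --pt "0.24 0.43 0 0 1" --pt "0.3 0.54 0 0 1" --pt "0.36 0.65 0 0 1" --pt "0.42 0.76 0 0 1" --pt "0.48 0.87 0 0 1" --pt "0.54 0.97 0 0 1"

```text
clock: 12.82
tcp_pos: [0.4826, 0.1481, 0.1811]
ee_rot: [0.346, 0.938, -0.0, -0.0]
wrist_force: [0.3, -0.5, -2.2]
finger_gap: 0.0394
grasp_force: 40.9
```

Call:
apply_moves --pt "0.06 0.1 0 -0.02 1" --pt "0.12 0.21 0 -0.05 1" --pt "0.18 0.32 0 -0.08 1" --pt "0.24 0.43 0 -0.11 1" --pt "0.3 0.54 0 -0.14 1" --pt "0.36 0.65 0 -0.17 1" --pt "0.42 0.75 0 -0.2 1" --pt "0.45 0.81 0 -0.22 1" --pt "0.47 0.84 0 -0.23 1" --pt "0.475 0.847 0 -0.23 1"

```text
clock: 13.65
tcp_pos: [0.5298, 0.3855, 0.1806]
ee_rot: [0.123, 0.992, -0.0, -0.0]
wrist_force: [0.3, -0.3, -1.9]
finger_gap: 0.0394
grasp_force: 40.9
```

```bash
python3 - <<'E'
from h import *
m=r.camera_model("wrist"); p,d=r.camera("wrist"); W=cloud(d,m); ok=d>0
cv2.imwrite("pics/w3.png",p[:,:,::-1])
N=ok&(np.hypot(W[...,0]*1000-533.5,W[...,1]*1000-383.5)<120)
k=N&(abs(W[...,2]-.0643)<.0015);print('rim',k.sum(),rect(W[k][:,:2]))
k=N&(abs(W[...,2]-.06)<.004);print('top',k.sum(),rect(W[k][:,:2]))
k=N&(p.max(2)<90)&(abs(W[...,2]-.06)<.004);
n,l,st,_=cv2.connectedComponentsWithStats(k.astype(np.uint8))
for i in range(1,n):
    if st[i,4]>200: q=W[l==i];print('well',st[i],rect(q[:,:2]),q.mean(0))
go(533.5,383.5,190,75.8)
E
```

```text
rim 887 (array([524.5, 383.9]), array([67.9, 52.7]), -13.9)
top 19023 (array([517.8, 385.6]), array([109.4, 125.4]), -13.8)
f [-0.016 -0.001 -0.037] turn 0.0 now [529.7 384.7 180.7] ang 75.8 tilt -1.0 j6 -0.71 gap 0.0394 t 13.7 F [ 0.6  0.8 -3.3]
```

View pics/w3.png

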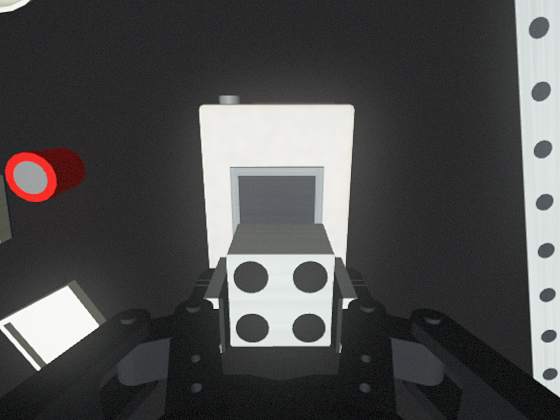

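The wrist view shows the well centred laterally at about (277,200) ahead of the gripped block, and the block is square in the jaws. The rim edge puts the well centre at about (532.5,382.4).

```bash
python3 - <<'E'
from h import *
go(532.5,382.4,82.5,76.0)
E
```

```text
f [-0.014 -0.006  0.393] turn -0.0017 now [529.7 384.7 180.7] ang 75.8 tilt -1.0 j6 -0.71 gap 0.0394 t 13.7 F [ 0.6  0.8 -3.3]
```

Call:
apply_moves --pt "-0.012 -0.006 0.03 -0.002 1" --pt "-0.014 -0.006 0.1 -0.002 1" --pt "-0.014 -0.006 0.2 -0.002 1" --pt "-0.014 -0.006 0.28 -0.002 1" --pt "-0.014 -0.006 0.33 -0.002 1" --pt "-0.014 -0.006 0.36 -0.002 1" --pt "-0.014 -0.006 0.38 -0.002 1" --pt "-0.014 -0.006 0.388 -0.002 1" --pt "-0.014 -0.006 0.39 -0.002 1" --pt "-0.014 -0.006 0.39 -0.002 1"

```text
clock: 14.53
tcp_pos: [0.5339, 0.3825, 0.0849]
ee_rot: [0.122, 0.993, 0.0, 0.0]
wrist_force: [0.2, 0.3, -1.6]
finger_gap: 0.0393
grasp_force: 41.0
```

```bash
python3 - <<'E'
from h import *
go(532.5,382.4,81.5,76.0)
E
```

```text
f [ 0.005 -0.002  0.013] turn 0.0002 now [533.9 382.5  84.9] ang 76.03 tilt -1.0 j6 -0.72 gap 0.0393 t 14.53 F [ 0.2  0.3 -1.6]
```

Call:
apply_moves --pt "0.003 0 0.004 0 1" --pt "0.003 0 0.007 0 1" --pt "0.003 0 0.009 0 1" --pt "0.003 0 0.011 0 1" --pt "0.003 0 0.012 0 1" --pt "0.003 0 0.012 0 1" --pt "0.003 0 0.012 0 1" --pt "0.003 0 0.012 0 1" --pt "0.003 0 0.012 0 1" --pt "0.003 0 0.012 0 1"

```text
clock: 15.37
tcp_pos: [0.5329, 0.3827, 0.0828]
ee_rot: [0.122, 0.993, 0.0, 0.0]
wrist_force: [-3.8, -1.3, 9.2]
finger_gap: 0.0395
grasp_force: 42.4
```

Call:
apply_moves --pt "0 0 -0.001 0 1" --pt "0 0 -0.001 0 0.6" --pt "0 0 -0.001 0 0.5" --pt "0 0 -0.001 0 0.4" --pt "0 0 -0.001 0 0.2" --pt "0 0 -0.001 0 0" --pt "0 0 -0.001 0 0" --pt "0 0 -0.001 0 0" --pt "0 0 -0.001 0 0" --pt "0 0 -0.001 0 0"

```text
clock: 16.2
tcp_pos: [0.5326, 0.3824, 0.0812]
ee_rot: [0.122, 0.993, -0.0, -0.0]
wrist_force: [0.5, -1.2, 0.5]
finger_gap: 0.0851
grasp_force: 0.0
```

Call:
apply_moves --pt "0 0 -0.03 0 0" --pt "0 0 -0.1 0 0" --pt "0 0 -0.22 0 0" --pt "0 0 -0.35 0 0" --pt "0 0 -0.45 0 0" --pt "0 0 -0.5 0 0" --pt "0 0 -0.5 0 0" --pt "0 0 -0.5 0 0" --pt "0 0 -0.5 0 0" --pt "0 0 -0.5 0 0"

```text
clock: 17.03
tcp_pos: [0.5316, 0.3817, 0.2041]
ee_rot: [0.122, 0.993, -0.001, -0.001]
wrist_force: [0.1, -0.3, -0.2]
finger_gap: 0.0853
grasp_force: 0.0
```

```bash
python3 - <<'E'
from h import *
m=r.camera_model("wrist"); p,d=r.camera("wrist"); W=cloud(d,m); ok=d>0
cv2.imwrite("pics/w4.png",p[:,:,::-1])
N=ok&(np.hypot(W[...,0]*1000-533.5,W[...,1]*1000-383.5)<120)
for z in(60,64.3,96):
    k=N&(abs(W[...,2]-z/1000)<.0015);q=W[k];print(z,k.sum(),rect(q[:,:2]),q.mean(0))
p,d=r.camera("top"); m=r.camera_model("top"); W=cloud(d,m)
k=(d>0)&(np.hypot(W[...,0]*1000-428,W[...,1]*1000+125)<50)&(abs(W[...,2]*1000-40)<4)
print('cup',k.sum(),circ(W[k][:,:2]),rect(W[k][:,:2]), W[k].mean(0))
k=(d>0)&(np.hypot(W[...,0]*1000-474,W[...,1]*1000-107)<50)&(abs(W[...,2]*1000-40)<4)
print('kit',k.sum(),rect(W[k][:,:2]), W[k].mean(0))
cv2.imwrite("pics/t4.png",p[:,:,::-1])
go(474.5,107,180,-19.2)
go(474.5,107,180,70.8)
E
```

```text
60 10985 (array([522.1, 384.6]), array([107.2, 132.3]), -13.9) [0.51288935 0.38684253 0.05923644]
64.3 1161 (array([531.9, 382.1]), array([68. , 67.9]), -14.1) [0.52747535 0.38280147 0.06343809]
96 2272 (array([531.4, 382.9]), array([39.8, 39.4]), -13.9) [0.53130911 0.38290776 0.09526865]
cup 542 (array([ 429.3, -125.2]), 31.9) (array([ 429.8, -125.4]), array([61.6, 61.2]), -11.7) [ 0.42982327 -0.12484234  0.04050672]
kit 614 (array([474.3, 106.5]), array([60.2, 60. ]), -19.3) [0.47377957 0.10634287 0.04058078]
f [-0.043 -1.122  0.1  ] turn -0.7397 now [531.9 381.9 204.5] ang 76.03 tilt -1.0 j6 -0.72 gap 0.0854 t 17.13 F [-0.4  0.2 -0.1]
f [-0.043 -1.122  0.1  ] turn 0.0456 now [531.9 381.9 204.5] ang 76.03 tilt -1.0 j6 -0.72 gap 0.0854 t 17.13 F [-0.4  0.2 -0.1]
```

View pics/w4.png

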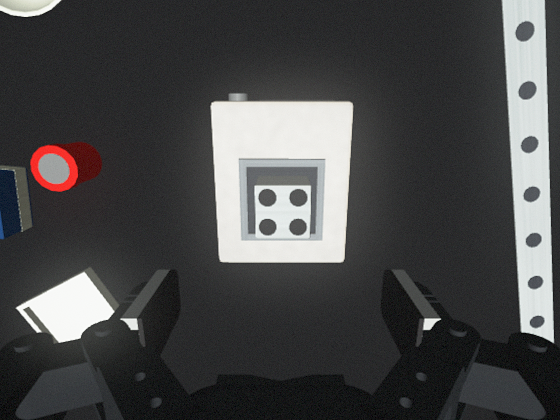

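The wrist view shows the block centred and square in the heater well at (282,212). Next is the kit box. I'll grip it across -19°, so the fingers stay clear of the red pot.

Call:
apply_moves --pt "0 -0.06 0 -0.05 0" --pt "-0.01 -0.18 0.02 -0.11 0" --pt "-0.02 -0.31 0.04 -0.17 0" --pt "-0.02 -0.44 0.05 -0.23 0" --pt "-0.03 -0.57 0.06 -0.29 0" --pt "-0.03 -0.7 0.08 -0.35 0" --pt "-0.04 -0.82 0.09 -0.41 0" --pt "-0.043 -0.92 0.1 -0.47 0" --pt "-0.043 -0.98 0.1 -0.53 0" --pt "-0.043 -1 0.1 -0.59 0"

```text
clock: 17.97
tcp_pos: [0.4812, 0.1348, 0.1803]
ee_rot: [-0.453, 0.892, 0.0, -0.001]
wrist_force: [-0.2, -0.6, -0.2]
finger_gap: 0.0854
grasp_force: 0.0
```

```bash
python3 - <<'E'
from h import *
go(474.5,106.8,180,-19.2)
E
```

```text
f [ 0.107 -0.044  0.001] turn -0.1477 now [481.2 134.8 180.3] ang 143.87 tilt -1.0 j6 -2.26 gap 0.0854 t 17.97 F [-0.2 -0.6 -0.2]
```

Call:
apply_moves --pt "0.03 -0.01 0 0.06 0" --pt "0.07 -0.03 0 0.12 0" --pt "0.1 -0.04 0 0.18 0" --pt "0.107 -0.044 0 0.24 0" --pt "0.107 -0.044 0 0.3 0" --pt "0.107 -0.044 0 0.36 0" --pt "0.107 -0.044 0 0.42 0" --pt "0.107 -0.044 0 0.48 0" --pt "0.107 -0.044 0 0.54 0" --pt "0.107 -0.044 0 0.6 0"

```text
clock: 18.8
tcp_pos: [0.4754, 0.109, 0.1806]
ee_rot: [0.134, 0.991, -0.0, -0.001]
wrist_force: [-0.7, 0.1, 0.6]
finger_gap: 0.0854
grasp_force: 0.0
```

Call:
apply_moves --pt "0 0 0 0.06 0" --pt "0 0 0 0.12 0" --pt "0 0 0 0.18 0" --pt "0 0 0 0.24 0" --pt "0 0 0 0.3 0" --pt "0 0 0 0.36 0" --pt "0 0 0 0.42 0" --pt "0 0 0 0.48 0" --pt "0 0 0 0.54 0" --pt "0 0 0 0.6 0"

```text
clock: 19.63
tcp_pos: [0.4754, 0.109, 0.1806]
ee_rot: [0.67, 0.742, -0.001, -0.0]
wrist_force: [0.4, -0.6, 0.3]
finger_gap: 0.0856
grasp_force: 0.0
```

Call:
apply_moves --pt "0 0 0 0.06 0" --pt "0 0 0 0.12 0" --pt "0 0 0 0.18 0" --pt "0 0 0 0.21 0" --pt "0 0 0 0.222 0" --pt "0 0 0 0.222 0" --pt "0 0 0 0.222 0" --pt "0 0 0 0.222 0" --pt "0 0 0 0.222 0" --pt "0 0 0 0.222 0"

```text
clock: 20.47
tcp_pos: [0.4757, 0.1091, 0.1813]
ee_rot: [0.815, 0.579, -0.0, 0.0]
wrist_force: [-0.2, 0.1, -0.2]
finger_gap: 0.0852
grasp_force: 0.0
```

```bash
python3 - <<'E'
from h import *
m=r.camera_model("wrist"); p,d=r.camera("wrist"); W=cloud(d,m); ok=d>0
k=ok&(np.hypot(W[...,0]*1000-474,W[...,1]*1000-107)<60)&(abs(W[...,2]*1000-40)<4)
print('kit',k.sum(),rect(W[k][:,:2]))
k=ok&(abs(W[...,0]-.626)<.08)&(abs(W[...,1]-.13)<.08)&(W[...,2]<.016)&(W[...,2]>.009);q=W[k]; print('tray',k.sum(),rect(q[:,:2]))
go(474.5,106.8,28,-19.2)
E
```

```text
kit 5208 (array([474.3, 107.1]), array([60. , 60.1]), -19.4)
tray 2832 (array([624.2, 129.8]), array([91. , 90.6]), 13.9)
f [-0.01  -0.002  0.613] turn -0.0007 now [475.8 109.1 181.3] ang -19.28 tilt -1.0 j6 0.54 gap 0.0857 t 20.52 F [ 1.  -0.3 -0.3]
```

Call:
apply_moves --pt "-0.008 -0.002 0.06 0 0" --pt "-0.008 -0.002 0.18 0 0" --pt "-0.008 -0.002 0.32 0 0" --pt "-0.008 -0.002 0.46 0 0" --pt "-0.008 -0.002 0.55 0 0" --pt "-0.008 -0.002 0.6 0 0" --pt "-0.008 -0.002 0.613 0 0" --pt "-0.008 -0.002 0.613 0 0.2" --pt "-0.008 -0.002 0.613 0 0.4" --pt "-0.008 -0.002 0.613 0 1" --grip_force 35

```text
clock: 21.35
tcp_pos: [0.4755, 0.1076, 0.0292]
ee_rot: [0.816, 0.579, 0.001, 0.0]
wrist_force: [0.2, -0.1, -0.8]
finger_gap: 0.0595
grasp_force: 38.3
```

Call:
apply_moves --pt "0 0 0 0 1" --pt "0 0 0 0 1" --pt "0 0 0 0 1" --pt "0 0 0 0 1" --pt "0 0 -0.01 0 1" --pt "0 0 -0.03 0 1" --pt "0 0 -0.1 0 1" --pt "0 0 -0.2 0 1" --pt "0 0 -0.28 0 1" --pt "0 0 -0.32 0 1"

```text
clock: 22.18
tcp_pos: [0.4755, 0.1076, 0.1104]
ee_rot: [0.816, 0.579, 0.001, 0.001]
wrist_force: [0.3, -0.7, -0.8]
finger_gap: 0.0595
grasp_force: 38.4
```

```bash
python3 - <<'E'
from h import *
go(624.2,129.7,100,13.9)
E
```

```text
f [0.28  0.532 0.043] turn -0.2898 now [475.5 107.6 110.4] ang -19.31 tilt -1.0 j6 0.54 gap 0.0595 t 22.18 F [ 0.3 -0.7 -0.8]
```

Call:
apply_moves --pt "0.02 0.04 0.01 -0.02 1" --pt "0.06 0.12 0.02 -0.06 1" --pt "0.12 0.22 0.03 -0.1 1" --pt "0.17 0.32 0.04 -0.15 1" --pt "0.22 0.42 0.04 -0.2 1" --pt "0.26 0.49 0.04 -0.24 1" --pt "0.275 0.52 0.04 -0.27 1" --pt "0.28 0.532 0.04 -0.285 1" --pt "0.28 0.532 0.04 -0.29 1" --pt "0.28 0.532 0.04 -0.29 1"

```text
clock: 23.02
tcp_pos: [0.6227, 0.1293, 0.0975]
ee_rot: [0.616, 0.787, -0.0, -0.0]
wrist_force: [0.5, -0.7, -1.6]
finger_gap: 0.0592
grasp_force: 38.4
```

```bash
python3 - <<'E'
from h import *
go(624.2,129.8,34.5,13.9)
E
```

```text
f [0.    0.007 0.252] turn 0.0 now [622.7 129.3  97.5] ang 13.9 tilt -1.0 j6 -0.06 gap 0.0592 t 23.02 F [ 0.5 -0.7 -1.6]
```

Call:
apply_moves --pt "0 0.004 0.02 0 1" --pt "0 0.004 0.07 0 1" --pt "0 0.004 0.14 0 1" --pt "0 0.004 0.2 0 1" --pt "0 0.004 0.23 0 1" --pt "0 0.004 0.245 0 1" --pt "0 0.004 0.252 0 1" --pt "0 0.004 0.256 0 1" --pt "0 0.004 0.258 0 1" --pt "0 0.004 0.258 0 1"

```text
clock: 23.85
tcp_pos: [0.6247, 0.1298, 0.0341]
ee_rot: [0.616, 0.788, 0.0, 0.0]
wrist_force: [0.8, 0.8, -0.4]
finger_gap: 0.0595
grasp_force: 38.4
```

Call:
apply_moves --pt "0 0 0.001 0 1" --pt "0 0 0.002 0 1" --pt "0 0 0.003 0 1" --pt "0 0 0.004 0 1" --pt "0 0 0.004 0 1" --pt "0 0 0.004 0 1" --pt "0 0 0.004 0 1" --pt "0 0 0.004 0 1" --pt "0 0 0.004 0 1" --pt "0 0 0.004 0 1"

```text
clock: 24.68
tcp_pos: [0.6244, 0.1297, 0.033]
ee_rot: [0.616, 0.788, 0.0, 0.0]
wrist_force: [-1.6, -0.7, 5.7]
finger_gap: 0.0592
grasp_force: 39.2
```

Contact made. Release and retreat.

Call:
apply_moves --pt "0 0 -0.001 0 1" --pt "0 0 -0.001 0 0.3" --pt "0 0 -0.001 0 0.2" --pt "0 0 -0.001 0 0.1" --pt "0 0 -0.001 0 0" --pt "0 0 -0.001 0 0" --pt "0 0 -0.001 0 0" --pt "0 0 -0.001 0 0" --pt "0 0 -0.001 0 0" --pt "0 0 -0.001 0 0"

```text
clock: 25.52
tcp_pos: [0.6242, 0.1297, 0.0328]
ee_rot: [0.616, 0.788, -0.0, -0.0]
wrist_force: [0.0, -0.6, -0.6]
finger_gap: 0.0852
grasp_force: 0.0
```

Call:
apply_moves --pt "0 0 -0.03 0 0" --pt "0 0 -0.1 0 0" --pt "0 0 -0.22 0 0" --pt "0 0 -0.35 0 0" --pt "0 0 -0.48 0 0" --pt "0 0 -0.57 0 0" --pt "0 0 -0.6 0 0" --pt "0 0 -0.6 0 0" --pt "0 0 -0.6 0 0" --pt "0 0 -0.6 0 0"

```text
clock: 26.35
tcp_pos: [0.6231, 0.1295, 0.1812]
ee_rot: [0.616, 0.788, -0.001, -0.001]
wrist_force: [-0.4, 0.6, -0.1]
finger_gap: 0.0853
grasp_force: 0.0
```

```bash
python3 - <<'E'
from h import *
m=r.camera_model("wrist"); p,d=r.camera("wrist"); W=cloud(d,m); ok=d>0
N=ok&(np.hypot(W[...,0]*1000-624,W[...,1]*1000-130)<75)
k=N&(abs(W[...,2]*1000-44)<4);print('kit',k.sum(),rect(W[k][:,:2]),W[k].mean(0))
k=N&(W[...,2]<.016)&(W[...,2]>.009);print('tray',k.sum(),rect(W[k][:,:2]))
go(429.3,-124.9,180,13.9)
E
```

```text
kit 5361 (array([625.6, 128.8]), array([60.1, 59.7]), 13.7) [0.62527327 0.12992394 0.04288375]
tray 1977 (array([624.3, 130.3]), array([90.3, 89.9]), 14.0)
f [-0.801 -0.997  0.007] turn 0.0002 now [623.1 129.5 180.9] ang 13.92 tilt -0.99999 j6 -0.06 gap 0.0856 t 26.4 F [ 0.1 -0.3 -0.5]
```

Kit is centred and square. Now the cup.

Call:
apply_moves --pt "-0.04 -0.05 0 0 0" --pt "-0.12 -0.15 0 0 0" --pt "-0.21 -0.26 0 0 0" --pt "-0.3 -0.37 0 0 0" --pt "-0.39 -0.48 0 0 0" --pt "-0.48 -0.59 0 0 0" --pt "-0.57 -0.7 0 0 0" --pt "-0.65 -0.81 0 0 0" --pt "-0.74 -0.92 0 0 0" --pt "-0.79 -0.98 0 0 0"

```text
clock: 27.23
tcp_pos: [0.4306, -0.1223, 0.1814]
ee_rot: [0.617, 0.787, -0.001, -0.002]
wrist_force: [-0.3, 0.4, -0.6]
finger_gap: 0.0852
grasp_force: 0.0
```

Call:
apply_moves --pt "-0.01 -0.015 0 0 0" --pt "-0.011 -0.017 0 0 0" --pt "-0.011 -0.017 0 0 0" --pt "-0.011 -0.017 0 0 0" --pt "-0.011 -0.017 0 0 0" --pt "-0.011 -0.017 0 0 0" --pt "-0.011 -0.017 0 0 0" --pt "-0.011 -0.017 0 0 0" --pt "-0.011 -0.017 0 0 0" --pt "-0.011 -0.017 0 0 0"

```text
clock: 28.07
tcp_pos: [0.4305, -0.1245, 0.1828]
ee_rot: [0.616, 0.788, -0.0, 0.0]
wrist_force: [-0.7, -0.0, 0.3]
finger_gap: 0.0855
grasp_force: 0.0
```

```bash
python3 - <<'E'
from h import *
m=r.camera_model("wrist"); p,d=r.camera("wrist"); W=cloud(d,m); ok=d>0
k=ok&(np.hypot(W[...,0]*1000-429,W[...,1]*1000+125)<50)&(abs(W[...,2]*1000-40)<4)
print('cup',k.sum(),circ(W[k][:,:2]),rect(W[k][:,:2]),W[k].mean(0))
go(429.3,-124.9,26,13.9)
E
```

```text
cup 4591 (array([ 429.5, -124.9]), 32.0) (array([ 429.7, -124.8]), array([62.7, 63. ]), 10.9) [ 0.42923304 -0.12392122  0.03885972]
f [-0.    -0.005  0.627] turn 0.0003 now [ 430.5 -124.6  182.8] ang 13.93 tilt -1.0 j6 -0.55 gap 0.0849 t 28.12 F [ 0.6 -0.   0. ]
```

Call:
apply_moves --pt "0 -0.003 0.06 0 0" --pt "0 -0.003 0.18 0 0" --pt "0 -0.003 0.32 0 0" --pt "0 -0.003 0.46 0 0" --pt "0 -0.003 0.55 0 0" --pt "0 -0.003 0.6 0 0" --pt "0 -0.003 0.622 0 0" --pt "0 -0.003 0.622 0 0.2" --pt "0 -0.003 0.622 0 0.4" --pt "0 -0.003 0.622 0 1" --grip_force 50

```text
clock: 28.95
tcp_pos: [0.4302, -0.125, 0.0284]
ee_rot: [0.616, 0.788, 0.0, 0.001]
wrist_force: [0.4, -0.5, -1.0]
finger_gap: 0.0621
grasp_force: 54.7
```

Call:
apply_moves --pt "0 0 0 0 1" --pt "0 0 0 0 1" --pt "0 0 0 0 1" --pt "0 0 -0.01 0 1" --pt "0 0 -0.03 0 1" --pt "0 0 -0.1 0 1" --pt "0 0 -0.22 0 1" --pt "0 0 -0.35 0 1" --pt "0 0 -0.45 0 1" --pt "0 0 -0.5 0 1"

```text
clock: 29.78
tcp_pos: [0.4308, -0.1251, 0.1555]
ee_rot: [0.616, 0.788, 0.001, 0.002]
wrist_force: [1.6, 0.4, -3.0]
finger_gap: 0.062
grasp_force: 55.5
```

```bash
python3 - <<'E'
from h import *
go(615.8,-143.2,152,13.9)
E
```

```text
f [-0.248  0.701  0.017] turn 0.0002 now [ 430.8 -125.1  155.5] ang 13.92 tilt -0.99999 j6 -0.55 gap 0.062 t 29.78 F [ 1.6  0.4 -3. ]
```

Call:
apply_moves --pt "-0.01 0.03 0 0 1" --pt "-0.04 0.11 0 0 1" --pt "-0.07 0.21 0 0 1" --pt "-0.11 0.32 0 0 1" --pt "-0.15 0.43 0 0 1" --pt "-0.19 0.54 0 0 1" --pt "-0.22 0.63 0 0 1" --pt "-0.24 0.68 0 0 1" --pt "-0.248 0.698 0 0 1" --pt "-0.248 0.7 0 0 1"

```text
clock: 30.62
tcp_pos: [0.6148, -0.1428, 0.1508]
ee_rot: [0.616, 0.788, -0.0, -0.001]
wrist_force: [-0.5, -0.1, -1.7]
finger_gap: 0.0623
grasp_force: 55.5
```

```bash
python3 - <<'E'
from h import *
m=r.camera_model("wrist"); p,d=r.camera("wrist"); W=cloud(d,m); ok=d>0
cv2.imwrite("pics/w6.png",p[:,:,::-1])
N=ok&(np.hypot(W[...,0]*1000-616,W[...,1]*1000+143)<60)
k=N&(abs(W[...,2]*1000-84.5)<2);print('ring',k.sum(),circ(W[k][:,:2]),rect(W[k][:,:2]))
go(615.8,-143.2,110,13.9)
E
```

```text
ring 2952 (array([ 616.5, -143.3]), 48.9) (array([ 612.9, -127.9]), array([96.3, 64.8]), 13.0)
f [-0.004  0.007  0.164] turn 0.0002 now [ 613.8 -142.6  150.9] ang 13.93 tilt -1.0 j6 -0.49 gap 0.0622 t 30.67 F [-0.6  1.  -2. ]
```

View pics/w6.png

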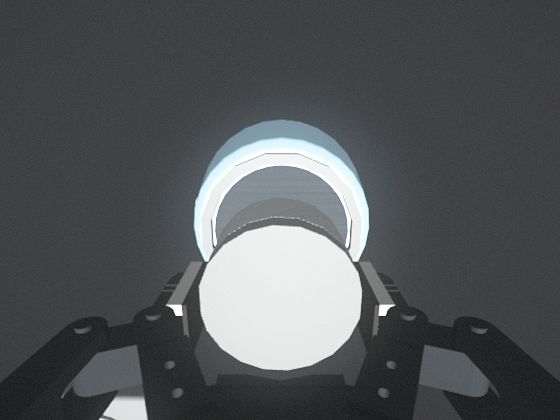

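The gripped cup (281,297) is level and in line with the ring (282,205). Lowering.

Call:
apply_moves --pt "-0.004 0.005 0.02 0 1" --pt "-0.004 0.006 0.06 0 1" --pt "-0.004 0.006 0.11 0 1" --pt "-0.004 0.006 0.14 0 1" --pt "-0.004 0.006 0.155 0 1" --pt "-0.004 0.006 0.162 0 1" --pt "-0.004 0.006 0.166 0 1" --pt "-0.004 0.006 0.168 0 1" --pt "-0.004 0.006 0.17 0 1" --pt "-0.004 0.006 0.17 0 1"

```text
clock: 31.5
tcp_pos: [0.6165, -0.1435, 0.1102]
ee_rot: [0.616, 0.788, 0.0, 0.0]
wrist_force: [0.6, -0.3, -1.4]
finger_gap: 0.0622
grasp_force: 55.5
```

Call:
apply_moves --pt "0 0 0.001 0 1" --pt "0 0 0.002 0 1" --pt "0 0 0.003 0 1" --pt "0 0 0.004 0 1" --pt "0 0 0.004 0 1" --pt "0 0 0.004 0 1" --pt "0 0 0.004 0 1" --pt "0 0 0.004 0 1" --pt "0 0 0.004 0 1" --pt "0 0 0.004 0 1"

```text
clock: 32.33
tcp_pos: [0.6162, -0.1435, 0.1088]
ee_rot: [0.616, 0.788, 0.0, 0.0]
wrist_force: [0.8, 0.3, -1.8]
finger_gap: 0.0621
grasp_force: 55.5
```

```bash
python3 - <<'E'
from h import *
go(616,-143.3,107,13.9)
E
```

```text
f [ 0.001 -0.001  0.007] turn 0.0002 now [ 616.2 -143.5  108.8] ang 13.92 tilt -1.0 j6 -0.49 gap 0.0621 t 32.33 F [ 0.8  0.3 -1.8]
```

Call:
apply_moves --pt "0 0 0.001 0 1" --pt "0 0 0.002 0 1" --pt "0 0 0.003 0 1" --pt "0 0 0.004 0 1" --pt "0 0 0.004 0 1" --pt "0 0 0.004 0 1" --pt "0 0 0.004 0 1" --pt "0 0 0.004 0 1" --pt "0 0 0.004 0 1" --pt "0 0 0.004 0 1"

```text
clock: 33.17
tcp_pos: [0.6162, -0.1435, 0.1082]
ee_rot: [0.616, 0.788, 0.0, 0.0]
wrist_force: [-3.1, 0.8, 5.6]
finger_gap: 0.0623
grasp_force: 56.0
```

Contact. Release and retreat.

Call:
apply_moves --pt "0 0 -0.001 0 1" --pt "0 0 -0.001 0 0.25" --pt "0 0 -0.001 0 0.15" --pt "0 0 -0.001 0 0.05" --pt "0 0 -0.001 0 0" --pt "0 0 -0.001 0 0" --pt "0 0 -0.001 0 0" --pt "0 0 -0.001 0 0" --pt "0 0 -0.001 0 0" --pt "0 0 -0.001 0 0"

```text
clock: 34.0
tcp_pos: [0.6163, -0.1435, 0.1081]
ee_rot: [0.616, 0.788, -0.0, 0.0]
wrist_force: [0.2, -0.7, 0.1]
finger_gap: 0.0857
grasp_force: 0.0
```

Call:
apply_moves --pt "0 0 -0.03 0 0" --pt "0 0 -0.1 0 0" --pt "0 0 -0.2 0 0" --pt "0 0 -0.3 0 0" --pt "0 0 -0.4 0 0" --pt "0 0 -0.48 0 0" --pt "0 0 -0.5 0 0" --pt "0 0 -0.5 0 0" --pt "0 0 -0.5 0 0" --pt "0 0 -0.5 0 0"

```text
clock: 34.83
tcp_pos: [0.6153, -0.1433, 0.2316]
ee_rot: [0.616, 0.788, -0.0, -0.001]
wrist_force: [0.2, 0.7, -0.4]
finger_gap: 0.0855
grasp_force: 0.0
```

Call:
apply_moves --pt "0 -0.05 0 0 0" --pt "0 -0.15 0 0 0" --pt "0 -0.27 0 0 0" --pt "0 -0.38 0 0 0" --pt "0 -0.49 0 0 0" --pt "0 -0.59 0 0 0" --pt "0 -0.67 0 0 0" --pt "0 -0.7 0 0 0" --pt "0 -0.7 0 0 0" --pt "0 -0.7 0 0 0"

```text
clock: 35.67
tcp_pos: [0.4468, -0.1857, 0.2327]
ee_rot: [0.616, 0.787, 0.0, -0.0]
wrist_force: [0.4, 0.8, -0.1]
finger_gap: 0.0854
grasp_force: 0.0
```

```bash
python3 - <<'E'
from h import *
for cam in("top","scene"):
    p,d=r.camera(cam); m=r.camera_model(cam); W=cloud(d,m); ok=d>0
    cv2.imwrite(f"pics/{cam}9.png",p[:,:,::-1])
    for n,c,z,R in(('cup',(616,-143),120,38),('ring',(616,-143),84.5,60),('kit',(624.5,130),44,50),('pot',(501,-421.5),80,40),('block',(532,382),96,40),('red',(465,190),44,40),('rack',(277,-264),58,90),('dish',(303,230),28,60)):
        k=ok&(np.hypot(W[...,0]*1000-c[0],W[...,1]*1000-c[1])<R)&(abs(W[...,2]*1000-z)<4); q=W[k]
        if len(q)>10: print(cam,n,len(q),rect(q[:,:2]),circ(q[:,:2]),np.round(q[:,2].mean()*1000,1))
s=r.state();print(s['clock'],s['tcp_pos'])
E
```

```text
top cup 642 (array([ 617. , -143.2]), array([61.8, 62.6]), -44.1) (array([ 616.8, -143.6]), 31.9) 120.6
top ring 626 (array([ 616., -144.]), array([100. , 100.5]), -40.1) (array([ 615.4, -143.9]), 51.8) 84.0
top kit 619 (array([625.6, 127.9]), array([60.6, 59.9]), 13.5) (array([624.8, 126.9]), 40.7) 44.5
top pot 130 (array([ 509.8, -422.1]), array([39.1, 22.3]), -7.5) (array([ 502.5, -421.1]), 19.8) 80.6
top block 308 (array([532.4, 382.1]), array([42.6, 39.9]), -14.3) (array([532.2, 380.9]), 26.7) 96.4
top red 216 (array([464.4, 199.6]), array([37.7, 38.4]), 1.1) (array([463.6, 199.6]), 19.8) 44.5
top rack 29 (array([ 312.5, -318.9]), array([20.8,  9.2]), -25.8) (array([ 308.4, -317. ]), 10.4) 58.4
top dish 262 (array([302.4, 229.3]), array([87.2, 86.4]), 1.0) (array([302.9, 229.5]), 44.6) 27.5
scene cup 539 (array([ 616.5, -141.7]), array([64. , 61.9]), -44.9) (array([ 616.2, -143.3]), 33.6) 120.3
scene ring 462 (array([ 620.9, -136.4]), array([ 86. , 100.3]), -34.0) (array([ 616.8, -141.3]), 50.8) 83.8
scene kit 733 (array([624.7, 129.5]), array([61.8, 60.3]), 13.6) (array([625.3, 128.8]), 41.3) 44.1
scene pot 142 (array([ 501.8, -420. ]), array([40. , 38.6]), -7.0) (array([ 500.5, -421.1]), 22.9) 80.3
scene block 416 (array([532.2, 382.7]), array([39.9, 42.2]), -14.1) (array([532.3, 382.4]), 27.3) 96.1
scene red 220 (array([463.6, 201. ]), array([39., 39.]), 43.0) (array([463.2, 199.8]), 21.1) 44.2
scene rack 445 (array([ 276.4, -263.7]), array([ 69.3, 130.2]), 8.3) (array([ 278.2, -261.9]), 69.7) 58.4
scene dish 193 (array([301.7, 230.3]), array([87.9, 87.2]), 7.5) (array([301.5, 230.4]), 46.1) 27.3
35.7667 [ 0.4474829  -0.18556309  0.23289684]
```

View pics/scene9.png

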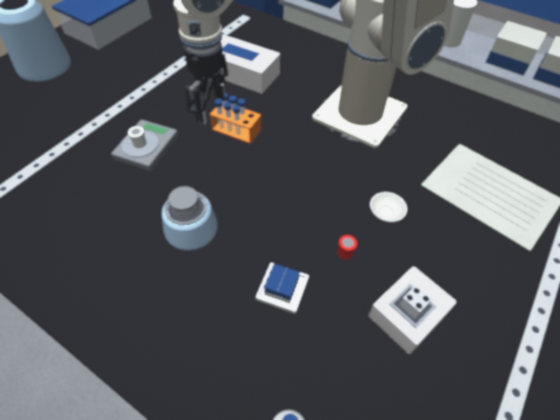

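View pics/top9.png

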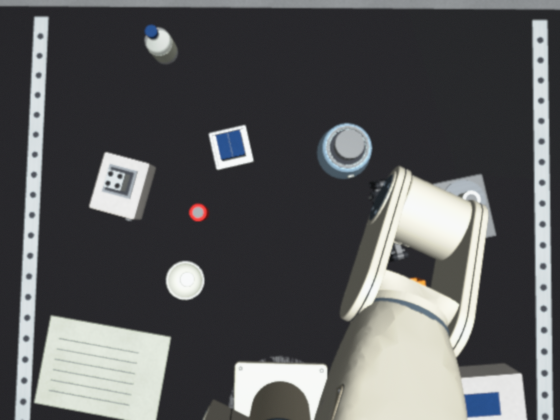

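The scene view shows all four seated: the cup (185,203), kit (283,283), pot (137,136) and block (415,300). The rack, dish and red pot haven't moved, and the arm is clear. Handing in.

```bash
python3 -c "
from station import r
print(r.sign_off())"
```

```text
the job is handed in; nothing more can be done
None
```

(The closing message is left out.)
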